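# Find the corner of the anvil plate that rocks and weigh it down

### The arm

A 6-joint arm with a two-finger parallel gripper is mounted at the origin on the work surface. World frame = base frame: x ahead of the robot, y to its left, z up, the work surface at z = 0. Lengths are in m, angles in rad, forces in N, time in s.
With the tool pointing down it reaches from about 0.35 to 0.775 m from the base axis. Payload 5.5 kg.
Tool frame: the origin (TCP) lies at the very end of the fingers, on their centre line; the grasp point (between the pads) lies env.hold_point_z behind it (env.hold_point_z is the distance from the TCP to the grasp point, in m); z points along the fingers, y is the line along which they close (so a half turn about z gives the same grasp; the last joint's range is limited). The gripper opens to 85 mm and grips with 20 to 120 N. Pads are 22 mm wide; open, the fingers measure 114 mm over their backs; the gripper's body (76 mm by 85 mm) begins 54 mm behind the grasp point. The pads swing forward as they close: fully open they stand 13 mm farther back than shut.
Start: joints at [-1.347, 0.313, 0.046, 1.304, 0, 1.431], TCP at [0.205, -0.537, 0.231] pointing down, gripper open.
Joint ranges: [-2.76, 2.76], [-0.86, 1.69], [-1.03, 1.26], [-2.2, 2.34], [-1.47, 1.5], [-3.14, 3.14]. Speed limits (rad/s): [2.57, 2.57, 3.14, 3.14, 3.14, 3.14].

### API

Orientations are given as a unit quaternion [w, x, y, z].
In Python, from workcell import env gives the robot as it stands.
- The arm moves only by the tool carry_out, never from a script. Its argument "steps" is a list of rows, each a list of 3 entries, a list of its own where there are three numbers: the turn, a rotation vector about the tool's x, y, z in degrees, then the shift along the tool's x, y, z in cm, then the closure in counts, from 0 (fully open) to 255 (shut). A call has exactly 8 rows; each row is the pose to reach, as a shift and turn from the pose commanded when the call began, along the tool's axes at that moment; what a row does not reach only later rows make up. A row lasts 1/8 s, in which the tool goes at most 62.5 mm and 10.7 degrees, less where a joint would pass 70% of its speed; a pose out of reach is approached as far as the arm can. A call with a gripper value outside its range is refused whole. The fingers move at their own pace and stop on an object; "force" is the grip in N (left out, the last holds). Time passes only in rows, so rows that repeat a pose let the fingers close, or fill a call up. It gives the time, the measured TCP pose, the force, the opening and the grip force at its end, in the units of the state.
- env.get_state(): the state, without advancing time (a new reading comes with each control period).
- env.read_camera(name): name is "scene" or "top"; returns (picture, depth): 480x640x3 uint8, red, green, blue; 480x640 float32, m along the optical axis (not along the pixel's ray), 0 where there is no reading.
- env.get_calibration(name): a dict with "fx", "fy", "cx", "cy" (pixels), "origin" and "orientation" of the camera in the world. Camera axes: x right, y up, looking along -z (the intrinsics and any distortion apply to the point x, -y, -z); pixel columns grow to the right and rows downward; lengths in m; the calibration is good to about 2 mm. A picture is of the moment at which its call begins. get_calibration takes no time and is no camera call.
- env.hand_in(): hands the job in; it is judged then, once.
The state is a dict: "clock": time; "joint_pos": joint angles; "qvel": joint speeds; "tau": joint torques, N m; "tcp_pos": TCP position; "orientation": TCP orientation; "wrist_force": force on the tool from outside, world axes, zero at the start; "ft_torque": the same for the moment, N m; "finger_gap": finger opening in m; "grip_force": force on a finger pad.
Only numpy, scipy, OpenCV 4.12 (cv2) and the standard library are available. Lean on these libraries where they do the work, as an engineer would, in place of code of your own. Each camera call takes 0.05 s, during which the arm holds its last target. There are 200 camera calls.

### The job

The square aluminium plate lying in the welding nest rocks on one of its four corners. Find that corner by pressing gently, with less than 25 N, with the shut fingertips on the ring marks, one corner after another; then stand the brass weight upright on that corner so that it stays pressed down, and let go. Set the weight down only on the corner that rocks, and leave the plate in its nest and the other things on the bench where they are.

Things in the scene. Friction and masses are not known exactly. Their poses are not given: they have to be found in the camera images.
- nest: fixed dark steel welding nest, 168 mm square, 34 mm from its underside to its rim, on a grey riser that holds it 0 to 20 mm above the bench. Origin: centre of its underside. Inside, the plate lies on a 32 mm central boss and on four domed rest buttons, one under each ring mark of the plate. One button, which one is not known and cannot be seen, is 3 mm too low.
- plate: loose aluminium plate, 140 mm square, 12 mm thick, 0.6 kg, lying level in the nest with 4 mm of play each side, its upper face 40 mm above the nest's underside; the middle 56 mm square is 4 mm higher and has two dark slots. Origin: centre of its underside; x, y along its sides, z up. Four ring marks, 11 mm across, on the upper face at x = +-52 mm, y = +-52 mm.
- plate_face (a point): centre of the plate at the height of its upper face, where the ring marks lie. Pressed on the mark above the low button the plate tips with about 2 N and that corner sinks about 3 mm (tilt 0.05 rad) before it bears; on the other three marks it is firm at once. Let go, it comes back level.
- weight: loose brass weight, upright: a cylinder 36 mm in diameter and 44 mm high with a small knob (18 mm in diameter) on top, 54 mm high in all, about 0.4 kg: enough to hold the rocking corner down when it stands on its ring mark. Origin: centre of its underside; z up. It may stand to the left or to the right of the nest.
- weight_center (a point): the point on the axis of the brass weight 27 mm above its underside, half-way up
- horn_center (a point): bystander: loose stepped aluminium welding horn standing upright, 52 mm in diameter below, 30 mm above, 78 mm high; the point is half-way up its axis. It stands on the other side of the nest from the weight.
- screw_tray: bystander: loose open blue plastic tray, 90 mm by 120 mm, 30 mm high. Origin: centre of its underside
- wrench: bystander: loose steel wrench, 150 mm long, lying flat. Origin near its middle, underside
Mind the look-alikes: they are no part of the job. Of the things like the plate, leave any that is turquoise; of the rest the smaller one is meant.

How it is judged:
On the way:
1. a corner of the plate has been pressed down by the robot (fingers or the held weight) until the plate rocks: tilted by more than 0.025 rad (angle between plate's own z axis and vertical between 0.025 and 0.12 rad and (contact force between the fingers and plate above 1 N or (contact force between weight and plate above 1 N and contact force between the fingers and weight above 1 N))), for 0.1 s.
At the end, for the whole second after the job is handed in: the brass weight stands upright (within 0.2 rad) and still on the flat of the plate's upper face, and holds the plate tipped by more than 0.025 rad (under 0.12) onto its low corner; the plate lies in the nest (centres within 10 mm) (angle between plate's own z axis and vertical between 0.025 and 0.12 rad and horizontal distance between plate and nest below 0.01 m and z of weight in the frame of plate between 0.009 and 0.016 m and contact force between weight and plate above 1.5 N and angle between weight's own z axis and vertical below 0.2 rad and linear speed of weight below 0.01 m/s and angular speed of plate below 0.05 rad/s); the robot touches nothing.
It fails at once if the plate pressed with more than 25 N by the robot (contact force between any of the fingers, the arm and plate above 25 N).
It fails at once if the weight pressed or dropped on the plate with more than 25 N (contact force between weight and plate above 25 N).
It fails at once if the weight let go on the plate at a corner that does not rock (contact force between weight and plate above 2.5 N and contact force between the fingers and weight below 0.05 N and linear speed of weight below 0.01 m/s and angle between plate's own z axis and vertical below 0.015 rad).
It fails at once if the plate lifted or shoved out of its nest (distance of plate from where it was at the start of the episode above 0.015 m or angle between plate's own z axis and vertical above 0.2 rad).
It fails at once if the horn, the tray or the wrench moved by more than 20 mm (distance of any of horn_center, screw_tray, wrench from where it was at the start of the episode above 0.02 m).
It also fails if it takes over 67 s, if anything falls off the work surface, if the arm or the gripper's body presses on something with over 40 N, if the wrist force passes 120 N, or if a joint passes its speed limit or range.

## Working session

There is one attempt and no reset: what is moved stays moved. The work goes in short steps, Python scripts to look and compute and a tool call to move; the robot and the scene stay as the last step left them, time stands still between calls to the robot, and variables do not carry over. Pictures are saved under pics/ and viewed, at most 10 in all, crops included, and the job is handed in when it is done.

Besides the shell and the picture viewer there is one more tool, called after ">>>" as name([rows], argument=value, ...), one row to a line, values as JSON. carry_out: Moves the arm, as the interface text tells. Its arguments: {"type":"object","properties":{"steps":{"type":"array","items":{"type":"array"}},"force":{"type":"number"}},"required":["steps"]}

```bash
ls; mkdir -p pics; python3 - <<'E'
from workcell import env
import cv2,numpy as np
for n in("scene","top"):
    p,d=env.read_camera(n); cv2.imwrite(f"pics/{n}0.png",p[...,::-1]); np.savez(f"{n}0.npz",p=p,d=d); print(env.get_calibration(n))
print(env.get_state(),env.hold_point_z)
E
```

```text
pics
{'fx': 470.4898580977331, 'fy': 470.4898580977331, 'cx': 323.62823597974347, 'cy': 234.92720753322416, 'origin': array([ 1.19634207, -0.24722272,  0.57047491]), 'orientation': array([0.73190366, 0.3736706 , 0.25738635, 0.50836953])}
{'fx': 524.0056525647175, 'fy': 524.0056525647175, 'cx': 323.10528519428567, 'cy': 241.22911977905943, 'origin': array([ 0.43715476, -0.01493393,  1.31795518]), 'orientation': array([-0.70476862, -0.03906432,  0.04080692,  0.70718453])}
{'clock': 0.1, 'joint_pos': array([-1.34659466e+00,  3.13894023e-01,  4.50555162e-02,  1.30361791e+00,
        1.31480728e-05,  1.43118530e+00]), 'qvel': array([ 0.00104414, -0.00062965,  0.00414203, -0.00072905, -0.00065875,
       -0.00198232]), 'tau': array([ 1.39921827e-03, -4.81723559e+01,  2.99244404e+01,  1.26812179e-02,
       -3.18362036e-04,  1.74999514e-05]), 'tcp_pos': array([ 0.20448891, -0.53689572,  0.23050069]), 'orientation': array([-8.29583121e-04,  9.83500275e-01,  1.80904727e-01, -2.85285007e-05]), 'wrist_force': array([-0.10430448,  0.77353661, -0.13522812]), 'ft_torque': array([0.01967688, 0.00818244, 0.00299783]), 'grip_force': 0.0, 'finger_gap': 0.08492841375463099} 0.0187
```

View pics/top0.png

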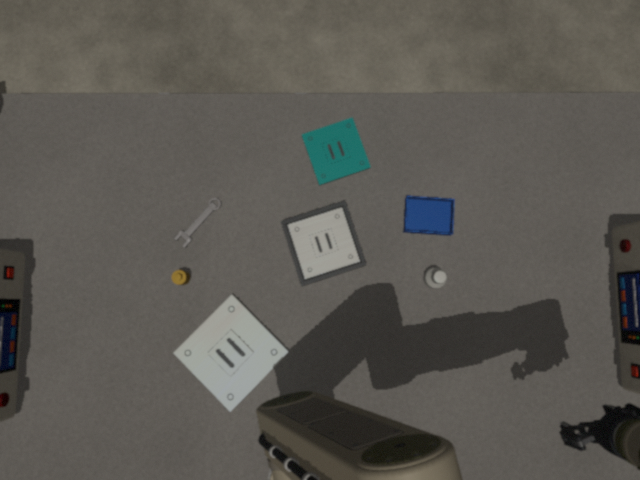

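View pics/scene0.png

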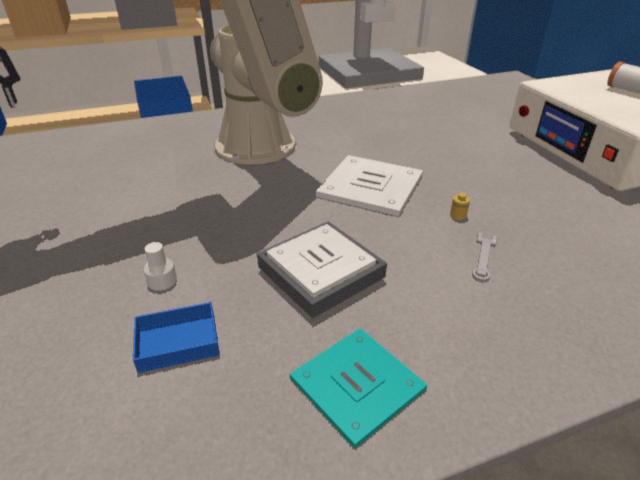

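The top view shows three plate-like things: a turquoise plate at (336,151), a large white plate at (231,352), and a smaller white plate in the dark nest at (323,242). The one in the nest is meant. The brass weight is at (180,277), to the left, the horn at (435,277), the tray at (429,215) and the wrench at (198,222).

```bash
cat >h.py <<'E'
import numpy as np,cv2
from workcell import env
from scipy.spatial.transform import Rotation as R
def cam(n):
    c=env.get_calibration(n);q=c['orientation'];return c,R.from_quat([q[1],q[2],q[3],q[0]]).as_matrix()
def ray(n,u,v):
    c,M=cam(n);return c['origin'],M@np.array([(u-c['cx'])/c['fx'],-(v-c['cy'])/c['fy'],-1])
def onz(n,u,v,z):
    o,d=ray(n,u,v);return o+d*(z-o[2])/d[2]
def atd(n,u,v,dep):
    o,d=ray(n,u,v);return o+d*dep
E
python3 - <<'E'
from h import *
f=np.load('top0.npz');p,d=f['p'],f['d']
hsv=cv2.cvtColor(p,cv2.COLOR_RGB2HSV)
def med(u,v): return np.median(d[int(v)-2:int(v)+3,int(u)-2:int(u)+3])
print('bench z',atd('top',250,250,med(250,250)))
for u,v in [(300,255),(345,230),(310,215)]: print('plate z',atd('top',u,v,med(u,v)))
# plate
m=((hsv[...,2]>130)&(hsv[...,1]<50)).astype(np.uint8)
w=np.zeros_like(m);w[195:290,275:372]=1;m*=w
c=max(cv2.findContours(m,0,2)[0],key=cv2.contourArea)
r=cv2.minAreaRect(c);print(r)
zp=np.median([atd('top',u,v,med(u,v))[2] for u,v in[(300,255),(345,230),(310,215)]])
B=np.array([onz('top',*q,zp) for q in cv2.boxPoints(r)]);print(B,B.mean(0),np.linalg.norm(np.diff(B,axis=0),axis=1))
# weight
y=((hsv[...,0]>10)&(hsv[...,0]<30)&(hsv[...,1]>120)&(hsv[...,2]>60)).astype(np.uint8)
w[:]=0;w[255:300,160:200]=1;y*=w
n,_,s,ce=cv2.connectedComponentsWithStats(y);i=1+np.argmax(s[1:,4]);print(s[i],ce[i]);print('weight',onz('top',*ce[i],.044),'top z',atd('top',180,276,d[270:283,174:187].min()))
f2=np.load('scene0.npz');p2=f2['p'];h2=cv2.cvtColor(p2,cv2.COLOR_RGB2HSV)
y=((h2[...,0]>10)&(h2[...,0]<30)&(h2[...,1]>120)&(h2[...,2]>60)).astype(np.uint8)
w[:]=0;w[185:230,440:480]=1;y*=w
n,_,s,ce=cv2.connectedComponentsWithStats(y);i=1+np.argmax(s[1:,4]);print(s[i],ce[i],onz('scene',*ce[i],.025))
a=cv2.resize(p[190:300,150:380],None,fx=3.4,fy=3.4,interpolation=2);cv2.imwrite('pics/c1.png',a[...,::-1])
E
```

```text
bench z [0.56494112 0.16611516 0.00110981]
plate z [0.54772049 0.03795264 0.04859679]
plate z [ 0.60868016 -0.07194047  0.04848906]
plate z [0.64726849 0.01374433 0.04116815]
((323.2066955566406, 242.63897705078125), (56.58296585083008, 56.7508659362793), 72.07208251953125)
[[ 0.62282174  0.06864334  0.04848906]
 [ 0.66574308 -0.06380222  0.04848906]
 [ 0.53306385 -0.10510403  0.04848906]
 [ 0.49116472  0.02598411  0.04848906]] [ 0.57819835 -0.0185697   0.04848906] [0.13922667 0.13895905 0.13762135]
[172 270  15  15 180] [179.26666667 276.88888889]
weight [0.49580627 0.33100231 0.044     ] top z [ 0.43715476 -0.01493393  1.31795518]
[451 193  19  27 380] [459.73157895 206.34473684] [0.49825306 0.3290451  0.025     ]
```

View pics/c1.png

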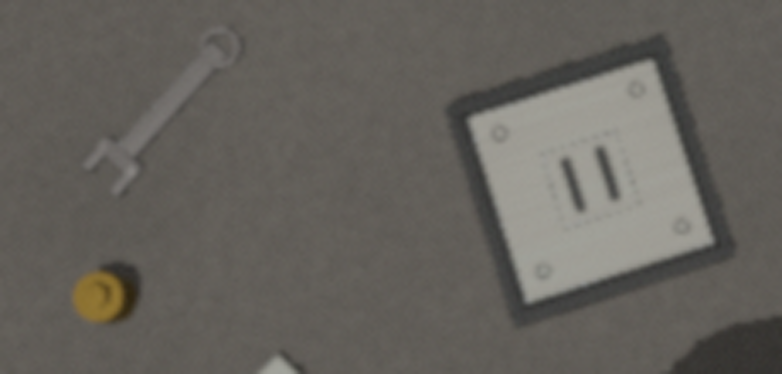

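The crop shows the smaller white plate in the dark nest, with ring marks at crop (500,133), (636,89), (682,226) and (543,270). The brass weight stands alone at (99,297). The measured side is 139 mm (140 given), and the face at z≈48.5 mm means the riser is about 8.5 mm.

```bash
cat >>h.py <<'E'
C=np.array([.578,-.0186]);e1=np.array([.953,.304]);e2=np.array([-.304,.953])
M={'pp':C+.052*(e1+e2),'pm':C+.052*(e1-e2),'mm':C-.052*(e1+e2),'mp':C+.052*(e2-e1)}
def tool(tgt):
    s=env.get_state();q=s['orientation'];T=R.from_quat([q[1],q[2],q[3],q[0]])
    return np.round(T.inv().apply(np.array(tgt)-s['tcp_pos'])*100,2)
E
python3 - <<'E'
from h import *
for k,v in M.items(): print(k,v,tool([*v,.075]))
print(tool([.497,.33,.15]))
E
```

```text
pp [0.611748 0.046764] [ 58.83 -40.03  15.63]
pm [ 0.643364 -0.052348] [ 58.25 -29.64  15.61]
mm [ 0.544252 -0.083964] [ 47.87 -30.21  15.61]
mp [0.512636 0.015148] [ 48.44 -40.6   15.63]
[ 58.18 -70.59   8.18]
```

>>> carry_out([
  [[0,0,0],[6,-3.8,5],255],
  [[0,0,0],[12,-7.6,8],255],
  [[0,0,1],[18,-11.3,8],255],
  [[0,0,2],[24,-15.1,8],255],
  [[0,0,3],[30,-18.9,8],255],
  [[0,0,3],[36,-22.7,8],255],
  [[0,0,3],[42,-26.5,8],255],
  [[0,0,3],[47.9,-30.2,10],255],
], force=40)

```text
clock: 1.1
tcp_pos: [0.4948, -0.1514, 0.1435]
orientation: [0.0, 0.988, 0.155, 0.001]
wrist_force: [0.6, -1.2, 0.2]
finger_gap: 0.0002
grip_force: 0.0
```

```bash
python3 - <<'E'
from h import *
s=env.get_state();print(s['tcp_pos'],s['finger_gap'],s['wrist_force'],s['qvel'].round(2),s['orientation'].round(4));print(tool([*M['mm'],.052]))
E
```

```text
[ 0.49479197 -0.15139277  0.14345643] 0.00017965421125528094 [ 0.64830117 -1.15565148  0.24377908] [ 0.98  0.32  0.22 -0.1  -0.    0.97] [5.000e-04 9.879e-01 1.551e-01 5.000e-04]
[ 6.77 -4.91  9.15]
```

>>> carry_out([
  [[0,0,0],[0,0,0],255],
  [[0,0,0],[0,0,0],255],
  [[0,0,0],[0,0,0],255],
  [[0,0,0],[0,0,0],255],
  [[0,0,0],[0,0,0],255],
  [[0,0,0],[0,0,0],255],
  [[0,0,0],[0,0,0],255],
  [[0,0,0],[0,0,0],255],
])

```text
clock: 2.1
tcp_pos: [0.4934, -0.153, 0.1431]
orientation: [0.0, 0.988, 0.155, -0.0]
wrist_force: [-0.7, 0.4, -0.1]
finger_gap: 0.0001
grip_force: 0.0
```

```bash
python3 - <<'E'
from h import *
s=env.get_state();print(s['tcp_pos'],s['wrist_force'],s['qvel'].round(2),s['orientation'].round(4));print(tool([*M['mm'],.052]))
p,d=env.read_camera('top');cv2.imwrite('pics/t2.png',p[...,::-1])
E
```

```text
[ 0.4934489  -0.15304029  0.14314457] [-0.65866652  0.42379975 -0.11586912] [ 0.  0. -0.  0. -0.  0.] [ 1.000e-04  9.879e-01  1.551e-01 -0.000e+00]
[ 6.95 -5.02  9.11]
```

>>> carry_out([
  [[0,0,0],[3,-2,3],255],
  [[0,0,0],[6,-4,6],255],
  [[0,0,0],[6.95,-5,7.5],255],
  [[0,0,0],[6.95,-5,8.5],255],
  [[0,0,0],[6.95,-5,9.0],255],
  [[0,0,0],[6.95,-5,9.1],255],
  [[0,0,0],[6.95,-5,9.1],255],
  [[0,0,0],[6.95,-5,9.1],255],
])

```text
clock: 3.15
tcp_pos: [0.5446, -0.0847, 0.0528]
orientation: [0.0, 0.988, 0.155, 0.001]
wrist_force: [0.0, -0.3, -0.4]
finger_gap: 0.0001
grip_force: 0.0
```

```bash
python3 - <<'E'
from h import *
s=env.get_state();print(s['tcp_pos'],s['wrist_force'],tool([*M['mm'],.0485]))
E
```

```text
[ 0.5446004  -0.08466638  0.05281427] [ 0.03233852 -0.28661944 -0.4128798 ] [-0.01 -0.08  0.43]
```

>>> carry_out([
  [[0,0,0],[0,0,0.05],255],
  [[0,0,0],[0,0,0.1],255],
  [[0,0,0],[0,0,0.15],255],
  [[0,0,0],[0,0,0.2],255],
  [[0,0,0],[0,0,0.25],255],
  [[0,0,0],[0,0,0.3],255],
  [[0,0,0],[0,0,0.35],255],
  [[0,0,0],[0,0,0.4],255],
])

```text
clock: 4.15
tcp_pos: [0.5443, -0.0841, 0.0481]
orientation: [0.0, 0.988, 0.155, 0.0]
wrist_force: [0.1, 0.1, 0.3]
finger_gap: 0.0002
grip_force: 0.0
```

>>> carry_out([
  [[0,0,0],[0,0,0.03],255],
  [[0,0,0],[0,0,0.06],255],
  [[0,0,0],[0,0,0.09],255],
  [[0,0,0],[0,0,0.12],255],
  [[0,0,0],[0,0,0.15],255],
  [[0,0,0],[0,0,0.15],255],
  [[0,0,0],[0,0,0.15],255],
  [[0,0,0],[0,0,0.15],255],
])

```text
clock: 5.15
tcp_pos: [0.5444, -0.0842, 0.0477]
orientation: [0.0, 0.988, 0.155, 0.0]
wrist_force: [-3.4, -0.2, 9.0]
finger_gap: -0.0001
grip_force: 4.4
```

Firm at the first corner (mm): 9 N with no sinking. Next corner.

>>> carry_out([
  [[0,0,0],[0,0,-1],255],
  [[0,0,0],[5,0,-1],255],
  [[0,0,0],[10.4,0,-1],255],
  [[0,0,0],[10.4,0,-1],255],
  [[0,0,0],[10.4,0,-0.5],255],
  [[0,0,0],[10.4,0,-0.2],255],
  [[0,0,0],[10.4,0,-0.1],255],
  [[0,0,0],[10.4,0,-0.05],255],
])

```text
clock: 6.15
tcp_pos: [0.6418, -0.0525, 0.0478]
orientation: [-0.0, 0.988, 0.155, -0.001]
wrist_force: [-5.2, 0.1, 7.1]
finger_gap: 0.0003
grip_force: 3.5
```

>>> carry_out([
  [[0,0,0],[0,0,0.02],255],
  [[0,0,0],[0,0,0.04],255],
  [[0,0,0],[0,0,0.05],255],
  [[0,0,0],[0,0,0.05],255],
  [[0,0,0],[0,0,0.05],255],
  [[0,0,0],[0,0,0.05],255],
  [[0,0,0],[0,0,0.05],255],
  [[0,0,0],[0,0,0.05],255],
])

```text
clock: 7.15
tcp_pos: [0.6418, -0.0524, 0.0477]
orientation: [-0.0, 0.988, 0.155, -0.001]
wrist_force: [-4.9, 1.0, 7.5]
finger_gap: -0.0001
grip_force: 3.9
```

Firm too. Next is pp.

>>> carry_out([
  [[0,0,0],[0,0,-1],255],
  [[0,0,0],[0,-5,-1],255],
  [[0,0,0],[0,-10.4,-1],255],
  [[0,0,0],[0,-10.4,-1],255],
  [[0,0,0],[0,-10.4,-0.5],255],
  [[0,0,0],[0,-10.4,-0.15],255],
  [[0,0,0],[0,-10.4,-0.05],255],
  [[0,0,0],[0,-10.4,0],255],
])

```text
clock: 8.15
tcp_pos: [0.612, 0.0458, 0.0467]
orientation: [0.0, 0.988, 0.154, 0.0]
wrist_force: [0.3, -0.1, 2.5]
finger_gap: -0.0004
grip_force: 1.0
```

It sinks at about 2.5 N here, so this looks like the rocking corner. I'll press further to confirm the tilt.

>>> carry_out([
  [[0,0,0],[0,0,0.04],255],
  [[0,0,0],[0,0,0.08],255],
  [[0,0,0],[0,0,0.12],255],
  [[0,0,0],[0,0,0.16],255],
  [[0,0,0],[0,0,0.2],255],
  [[0,0,0],[0,0,0.2],255],
  [[0,0,0],[0,0,0.2],255],
  [[0,0,0],[0,0,0.2],255],
])

```text
clock: 9.15
tcp_pos: [0.6115, 0.0466, 0.0451]
orientation: [0.0, 0.988, 0.155, 0.0]
wrist_force: [-1.0, -1.9, 5.7]
finger_gap: -0.0002
grip_force: 2.5
```

```bash
python3 - <<'E'
from h import *
p,d=env.read_camera('scene');a=cv2.resize(p[190:320,230:410],None,fx=4.4,fy=4.4,interpolation=2);cv2.imwrite('pics/press.png',a[...,::-1])
print(env.get_state()['tcp_pos'],env.get_state()['wrist_force'])
E
```

```text
[0.61149117 0.0465834  0.0451076 ] [-0.45400732 -1.82594712  4.40009608]
```

View pics/press.png

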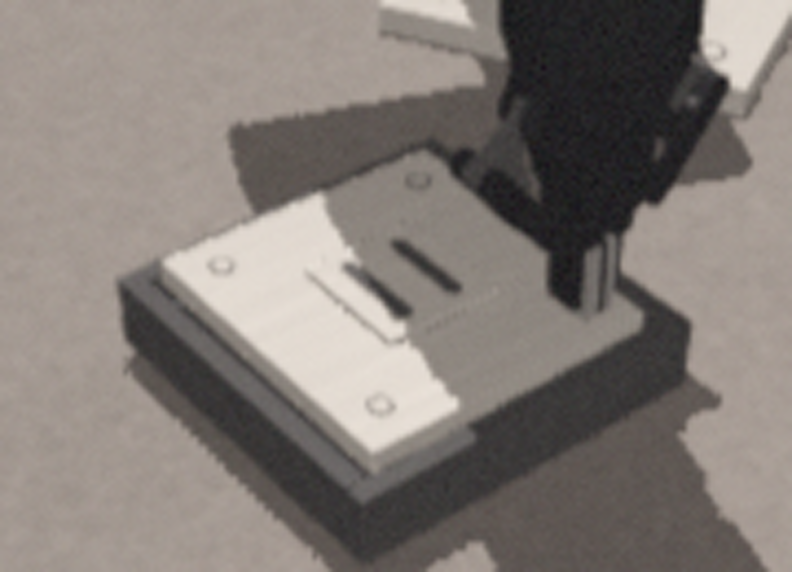

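The scene crop shows the plate tipped under the fingers, with its corner at crop (640,315) sunk toward the rim. The TCP dropped 3 mm at about 5 N, so pp is the rocking corner. Next, the weight.

```bash
python3 - <<'E'
from h import *
print(tool([.497,.33,.11]))
E
```

```text
[ -2.21 -30.48  -6.51]
```

>>> carry_out([
  [[0,0,0],[0,0,-4],255],
  [[0,0,0],[0,0,-6.5],255],
  [[0,0,0],[-0.4,-6,-6.5],0],
  [[0,0,0],[-0.9,-12,-6.5],0],
  [[0,0,0],[-1.3,-18,-6.5],0],
  [[0,0,0],[-1.8,-24,-6.5],0],
  [[0,0,0],[-2.2,-30,-6.5],0],
  [[0,0,0],[-2.2,-30.5,-6.5],0],
])

```text
clock: 10.2
tcp_pos: [0.5092, 0.2969, 0.1091]
orientation: [-0.015, 0.982, 0.187, -0.004]
wrist_force: [0.7, -0.4, -0.2]
finger_gap: 0.0853
grip_force: 0.0
```

```bash
python3 - <<'E'
from h import *
p,d=env.read_camera('scene');q,_=env.read_camera('top')
s=env.get_state();t=s['tcp_pos'];print(t,s['finger_gap'],tool([.497,.33,.012]))
a=p[120:280,380:580];b=q[220:340,110:260]
a=cv2.resize(a,(600,480));b=cv2.resize(b,(600,480))
cv2.imwrite('pics/w.png',np.vstack([a,b])[...,::-1][::1] if 0 else cv2.resize(np.hstack([a,b]),(800,320))[...,::-1])
h2=cv2.cvtColor(p,cv2.COLOR_RGB2HSV)
y=((h2[...,0]>10)&(h2[...,0]<30)&(h2[...,1]>120)&(h2[...,2]>60)).astype(np.uint8);y[:185]=0;y[230:]=0;y[:,:440]=0;y[:,480:]=0
u=np.argwhere(y);print(u.min(0),u.max(0),onz('scene',(u.min(0)[1]+u.max(0)[1]+1)/2,204,.027))
E
```

```text
[0.51036159 0.29542709 0.10925646] 0.0853351406244635 [ 0.04 -3.41  9.83]
[193 451] [219 469] [0.49334311 0.33385942 0.027     ]
```

View pics/w.png

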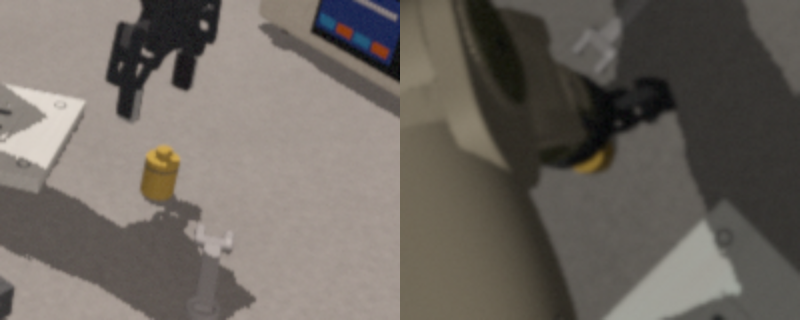

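The picture shows the upright brass weight at crop (160,172), just ahead of the open fingers. Finish the approach at height.

>>> carry_out([
  [[0,0,0],[0,-2,0],0],
  [[0,0,0],[0,-3.2,0],0],
  [[0,0,0],[0,-3.2,0],0],
  [[0,0,0],[0,-3.2,0],0],
  [[0,0,0],[0,-3.2,0],0],
  [[0,0,0],[0,-3.2,0],0],
  [[0,0,0],[0,-3.2,0],0],
  [[0,0,0],[0,-3.2,0],0],
])

```text
clock: 11.3
tcp_pos: [0.5047, 0.3115, 0.1106]
orientation: [-0.02, 0.98, 0.197, -0.005]
wrist_force: [0.2, 0.3, 0.1]
finger_gap: 0.0852
grip_force: 0.0
```

```bash
python3 - <<'E'
from h import *
s=env.get_state();print(s['tcp_pos'],s['orientation'].round(4),s['joint_pos'].round(3),tool([.497,.33,.012]))
E
```

```text
[0.50469079 0.31150037 0.11058166] [-0.0202  0.9801  0.1974 -0.0046] [ 0.396  0.406 -0.123  1.043  0.041  3.141] [ 0.02 -1.59  9.93]
```

Joint 6 is at its limit, so I turn the tool about its z by −32°.

>>> carry_out([
  [[0,0,-8],[0,0,0],0],
  [[0,0,-16],[0,0,0],0],
  [[0,0,-24],[0,0,0],0],
  [[0,0,-32],[0,0,0],0],
  [[0,0,-32],[0,0,0],0],
  [[0,0,-32],[0,0,0],0],
  [[0,0,-32],[0,0,0],0],
  [[0,0,-32],[0,0,0],0],
])

```text
clock: 12.3
tcp_pos: [0.5047, 0.3115, 0.1106]
orientation: [-0.021, 0.888, 0.46, 0.001]
wrist_force: [-0.1, 0.5, -0.3]
finger_gap: 0.085
grip_force: 0.0
```

```bash
python3 - <<'E'
from h import *
s=env.get_state();print(s['tcp_pos'],s['orientation'].round(4),s['joint_pos'].round(3),tool([.497,.33,.012]))
q=s['orientation'];print(R.from_quat([*q[1:],q[0]]).as_matrix().round(4))
E
```

```text
[0.5046842  0.31150799 0.11058175] [-0.0207  0.8879  0.4596  0.0011] [ 0.397  0.406 -0.123  1.043  0.041  2.583] [ 0.86 -1.34  9.93]
[[ 0.5775  0.8162 -0.017 ]
 [ 0.8161 -0.5767  0.0378]
 [ 0.021  -0.0357 -0.9991]]
```

```bash
cat >>h.py <<'E'
def turn(yaw):
    q=env.get_state()['orientation'];T=R.from_quat([*q[1:],q[0]]);y=np.radians(yaw);c,s=np.cos(y),np.sin(y)
    G=R.from_matrix(np.array([[c,s,0],[s,-c,0],[0,0,-1.]]));return np.degrees((T.inv()*G).as_rotvec()).round(2)
E
python3 - <<'E'
from h import *
print(turn(55),tool([.497,.33,.09]),tool([.497,.33,.012]))
E
```

```text
[-2.04 -1.21 -0.26] [ 1.02 -1.62  2.14] [ 0.86 -1.34  9.93]
```

>>> carry_out([
  [[-2,-1.2,0],[1,-1.6,1],0],
  [[-2,-1.2,0],[1,-1.6,2],0],
  [[-2,-1.2,0],[1,-1.6,2.1],0],
  [[-2,-1.2,0],[1,-1.6,2.5],0],
  [[-2,-1.2,0],[1,-1.55,4.5],0],
  [[-2,-1.2,0],[0.9,-1.45,7],0],
  [[-2,-1.2,0],[0.9,-1.35,9],0],
  [[-2,-1.2,0],[0.86,-1.34,9.9],0],
])

```text
clock: 13.3
tcp_pos: [0.4967, 0.3292, 0.0113]
orientation: [-0.0, 0.888, 0.46, -0.001]
wrist_force: [-0.3, -0.6, -0.2]
finger_gap: 0.0852
grip_force: 0.0
```

```bash
python3 - <<'E'
from h import *
s=env.get_state();print(s['tcp_pos'],s['joint_pos'].round(3),tool([.497,.33,.012]),turn(55))
p,d=env.read_camera('scene');a=cv2.resize(p[140:260,400:560],(800,600));cv2.imwrite('pics/g.png',a[...,::-1])
E
```

```text
[0.49673471 0.32921712 0.01125288] [ 4.500e-01  5.060e-01 -2.330e-01  8.330e-01  1.000e-03  2.637e+00] [ 0.08 -0.02 -0.07] [-0.09  0.07 -0.28]
```

View pics/g.png

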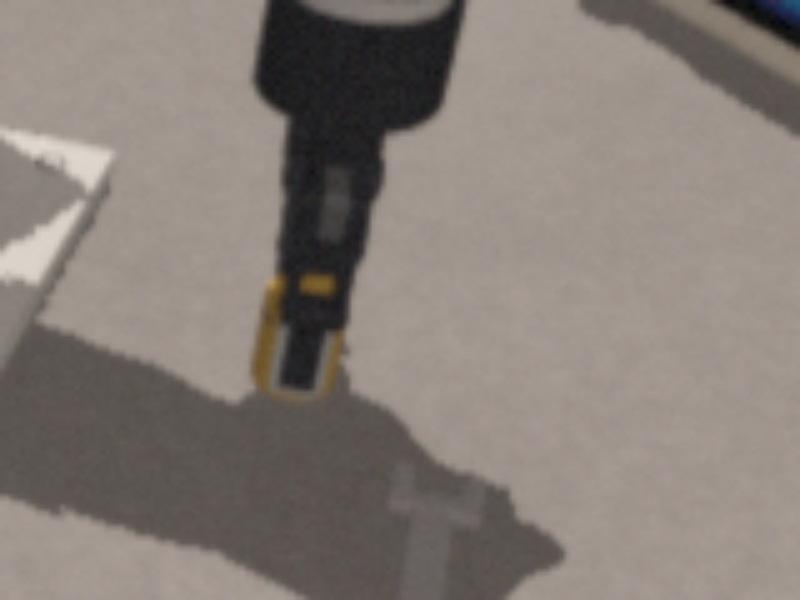

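The picture shows the near finger at (300,340), centred in front of the weight, which spans columns 255–345. Close, then lift a little.

>>> carry_out([
  [[0,0,0],[0,0,0],255],
  [[0,0,0],[0,0,0],255],
  [[0,0,0],[0,0,0],255],
  [[0,0,0],[0,0,0],255],
  [[0,0,0],[0,0,0],255],
  [[0,0,0],[0,0,0],255],
  [[0,0,0],[0,0,0],255],
  [[0,0,0],[0,0,0],255],
], force=40)

```text
clock: 14.35
tcp_pos: [0.4974, 0.3307, 0.0135]
orientation: [-0.001, 0.888, 0.46, 0.001]
wrist_force: [-2.3, 0.9, 5.5]
finger_gap: 0.0349
grip_force: 40.3
```

>>> carry_out([
  [[0,0,0],[0,0,-0.5],255],
  [[0,0,0],[0,0,-2],255],
  [[0,0,0],[0,0,-4],255],
  [[0,0,0],[0,0,-6],255],
  [[0,0,0],[0,0,-8],255],
  [[0,0,0],[0,0,-10],255],
  [[0,0,0],[0,0,-10],255],
  [[0,0,0],[0,0,-10],255],
])

```text
clock: 15.35
tcp_pos: [0.4967, 0.3297, 0.1118]
orientation: [-0.0, 0.888, 0.46, -0.001]
wrist_force: [-0.1, 0.1, -3.9]
finger_gap: 0.035
grip_force: 40.4
```

```bash
python3 - <<'E'
from h import *
s=env.get_state();print(s['tcp_pos'],s['wrist_force'],s['finger_gap'],turn(55))
p,d=env.read_camera('scene');a=cv2.resize(p[80:230,360:560],(800,600));cv2.imwrite('pics/l.png',a[...,::-1])
print(tool([*M['pp'],.09]))
E
```

```text
[0.4967081  0.32970176 0.11181547] [-0.08036307  0.093973   -3.93902673] 0.035001493431472165 [-0.06  0.04 -0.23]
[-16.45  25.74   2.12]
```

View pics/l.png

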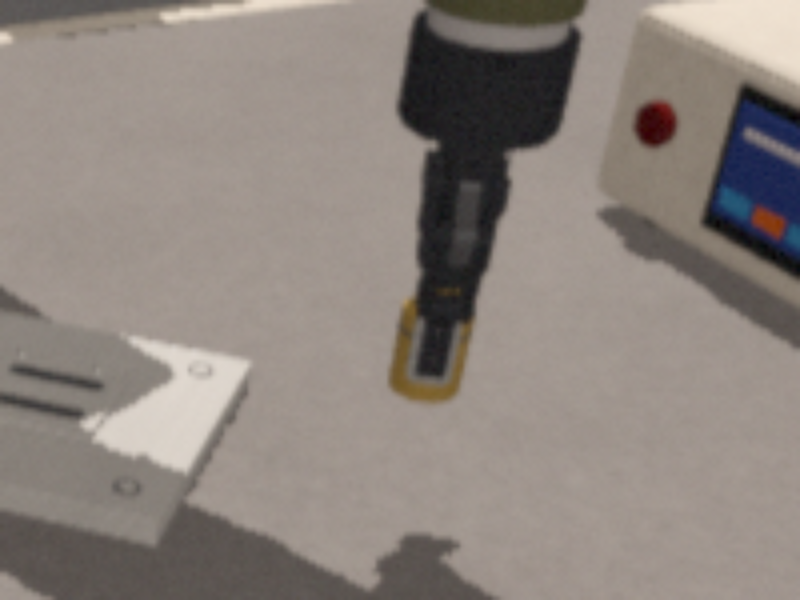

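The picture shows the weight held upright between the fingers at (432,350), and the wrist reads −3.9 N, which fits 0.4 kg. On to the pp mark.

>>> carry_out([
  [[0,0,0],[-2.7,4.2,0],255],
  [[0,0,0],[-5.4,8.5,0],255],
  [[0,0,0],[-8.1,12.7,0],255],
  [[0,0,0],[-10.8,17,0],255],
  [[0,0,0],[-13.5,21.2,0],255],
  [[0,0,0],[-16.4,25.7,0],255],
  [[0,0,0],[-16.4,25.7,1],255],
  [[0,0,0],[-16.4,25.7,2],255],
])

```text
clock: 16.4
tcp_pos: [0.6114, 0.0476, 0.0905]
orientation: [-0.001, 0.888, 0.46, -0.001]
wrist_force: [-0.2, -0.2, -4.5]
finger_gap: 0.0348
grip_force: 41.0
```

```bash
python3 - <<'E'
from h import *
s=env.get_state();print(s['tcp_pos'],s['qvel'].round(2),s['wrist_force'],turn(55),tool([*M['pp'],.065]))
E
```

```text
[0.61144668 0.04757578 0.09045146] [ 0.03  0.06 -0.13 -0.17  0.   -0.  ] [-0.22233561 -0.23606252 -4.46369608] [-0.18  0.05 -0.28] [-0.05  0.08  2.54]
```

>>> carry_out([
  [[0,0,0],[0,0.05,0.5],255],
  [[0,0,0],[0,0.05,1],255],
  [[0,0,0],[0,0.05,1.5],255],
  [[0,0,0],[0,0.05,2],255],
  [[0,0,0],[0,0.05,2.3],255],
  [[0,0,0],[0,0.05,2.45],255],
  [[0,0,0],[0,0.05,2.45],255],
  [[0,0,0],[0,0.05,2.45],255],
])

```text
clock: 17.4
tcp_pos: [0.613, 0.0474, 0.0678]
orientation: [-0.0, 0.888, 0.46, 0.0]
wrist_force: [-0.2, -0.4, -3.6]
finger_gap: 0.0348
grip_force: 41.0
```

```bash
python3 - <<'E'
from h import *
s=env.get_state();print(s['tcp_pos'],s['wrist_force'],tool([*M['pp'],.0625]))
p,d=env.read_camera('scene');a=cv2.resize(p[190:310,250:410],(800,600));cv2.imwrite('pics/pl.png',a[...,::-1])
E
```

```text
[0.61297935 0.04741152 0.06780215] [-0.22125993 -0.43258722 -3.60863049] [-0.12 -0.06  0.53]
```

View pics/pl.png

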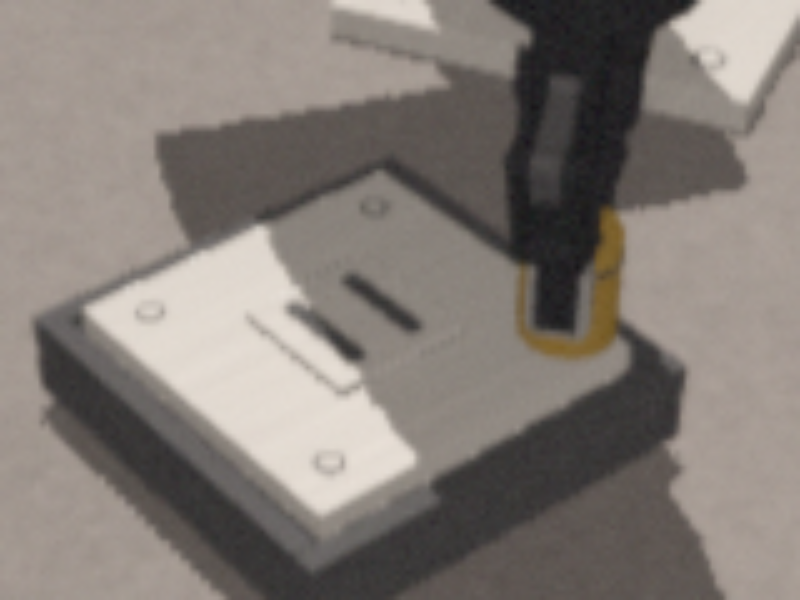

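The picture shows the weight just above the rocking corner at (570,320), clear of the raised middle. Lower it slowly.

>>> carry_out([
  [[0,0,0],[-0.1,0,0.1],255],
  [[0,0,0],[-0.1,0,0.2],255],
  [[0,0,0],[-0.1,0,0.3],255],
  [[0,0,0],[-0.1,0,0.4],255],
  [[0,0,0],[-0.1,0,0.5],255],
  [[0,0,0],[-0.1,0,0.55],255],
  [[0,0,0],[-0.1,0,0.6],255],
  [[0,0,0],[-0.1,0,0.65],255],
])

```text
clock: 18.45
tcp_pos: [0.6123, 0.0467, 0.0613]
orientation: [-0.0, 0.888, 0.46, 0.0]
wrist_force: [-0.4, 0.2, -1.8]
finger_gap: 0.0351
grip_force: 41.0
```

>>> carry_out([
  [[0,0,0],[0,0,0.03],255],
  [[0,0,0],[0,0,0.06],255],
  [[0,0,0],[0,0,0.09],255],
  [[0,0,0],[0,0,0.12],255],
  [[0,0,0],[0,0,0.15],255],
  [[0,0,0],[0,0,0.15],255],
  [[0,0,0],[0,0,0.15],255],
  [[0,0,0],[0,0,0.15],255],
])

```text
clock: 19.45
tcp_pos: [0.6124, 0.0467, 0.0597]
orientation: [-0.0, 0.888, 0.46, 0.0]
wrist_force: [0.2, 1.4, -1.0]
finger_gap: 0.0352
grip_force: 41.1
```

Contact, and the plate is tipping (about 3 N carried). Continue until it bears.

>>> carry_out([
  [[0,0,0],[0,0,0.03],255],
  [[0,0,0],[0,0,0.06],255],
  [[0,0,0],[0,0,0.09],255],
  [[0,0,0],[0,0,0.12],255],
  [[0,0,0],[0,0,0.15],255],
  [[0,0,0],[0,0,0.15],255],
  [[0,0,0],[0,0,0.15],255],
  [[0,0,0],[0,0,0.15],255],
])

```text
clock: 20.45
tcp_pos: [0.6126, 0.0468, 0.0589]
orientation: [-0.0, 0.888, 0.46, 0.0]
wrist_force: [-1.1, 3.3, 5.2]
finger_gap: 0.0348
grip_force: 41.7
```

>>> carry_out([
  [[0,0,0],[0,0,0.02],255],
  [[0,0,0],[0,0,0.04],255],
  [[0,0,0],[0,0,0.06],255],
  [[0,0,0],[0,0,0.08],255],
  [[0,0,0],[0,0,0.08],255],
  [[0,0,0],[0,0,0.08],255],
  [[0,0,0],[0,0,0.08],255],
  [[0,0,0],[0,0,0.08],255],
])

```text
clock: 21.45
tcp_pos: [0.6126, 0.0468, 0.0587]
orientation: [-0.0, 0.888, 0.46, 0.001]
wrist_force: [-1.9, 2.6, 9.8]
finger_gap: 0.0346
grip_force: 42.0
```

The corner now bears at about 14 N. Relax to near weight-only, then open.

>>> carry_out([
  [[0,0,0],[0,0,-0.02],255],
  [[0,0,0],[0,0,-0.04],255],
  [[0,0,0],[0,0,-0.06],255],
  [[0,0,0],[0,0,-0.08],255],
  [[0,0,0],[0,0,-0.08],255],
  [[0,0,0],[0,0,-0.08],255],
  [[0,0,0],[0,0,-0.08],255],
  [[0,0,0],[0,0,-0.08],255],
], force=20)

```text
clock: 22.45
tcp_pos: [0.6126, 0.0468, 0.0588]
orientation: [-0.0, 0.888, 0.46, 0.0]
wrist_force: [0.3, 2.7, 6.1]
finger_gap: 0.0351
grip_force: 42.0
```

>>> carry_out([
  [[0,0,0],[0,0,0],90],
  [[0,0,0],[0,0,0],60],
  [[0,0,0],[0,0,0],30],
  [[0,0,0],[0,0,0],0],
  [[0,0,0],[0,0,0],0],
  [[0,0,0],[0,0,0],0],
  [[0,0,0],[0,0,0],0],
  [[0,0,0],[0,0,0],0],
])

```text
clock: 23.45
tcp_pos: [0.6122, 0.0467, 0.0581]
orientation: [-0.0, 0.888, 0.46, -0.0]
wrist_force: [1.2, 0.7, -0.7]
finger_gap: 0.0852
grip_force: 0.0
```

>>> carry_out([
  [[0,0,0],[0,0,-0.5],0],
  [[0,0,0],[0,0,-2],0],
  [[0,0,0],[0,0,-4],0],
  [[0,0,0],[0,0,-7],0],
  [[0,0,0],[0,0,-10],0],
  [[0,0,0],[0,0,-12],0],
  [[0,0,0],[0,0,-12],0],
  [[0,0,0],[0,0,-12],0],
])

```text
clock: 24.45
tcp_pos: [0.612, 0.0466, 0.1778]
orientation: [-0.0, 0.888, 0.46, -0.0]
wrist_force: [-0.2, -0.6, -0.1]
finger_gap: 0.0854
grip_force: 0.0
```

```bash
python3 - <<'E'
from h import *
s=env.get_state();print(s['tcp_pos'],s['wrist_force'],s['finger_gap'])
p,d=env.read_camera('scene');a=cv2.resize(p[190:310,250:410],(800,600));cv2.imwrite('pics/end.png',a[...,::-1])
E
```

```text
[0.61201023 0.04659972 0.17780377] [-0.24646324 -0.55019945 -0.07265275] 0.08539239321755104
```

View pics/end.png

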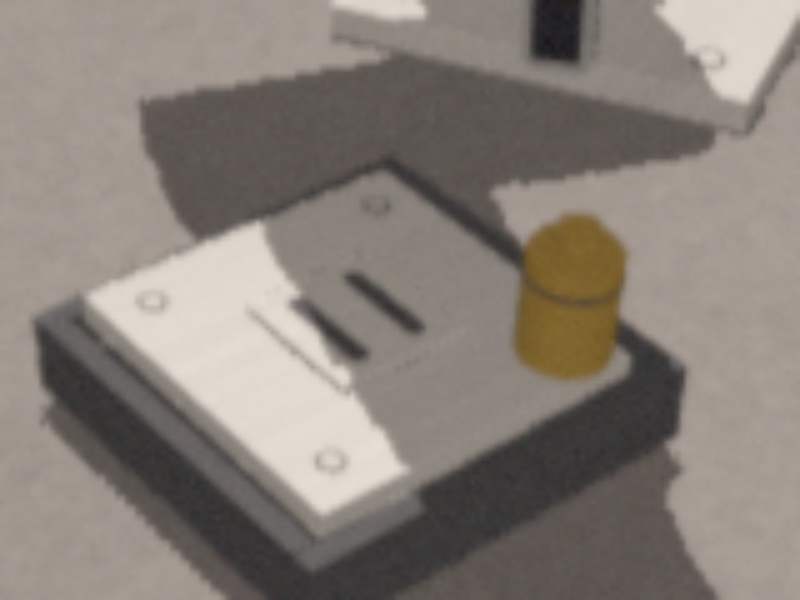

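The picture shows the weight upright on the sunk corner at (568,300), with the plate tipped in its nest and the gripper clear. Handing in.

```bash
python3 -c "
from workcell import env
print(env.hand_in())"
```

```text
the job is handed in; nothing more can be done
None
```

I handed the job in: the corner at plate x = +52, y = +52 mm rocked (it sank about 3 mm at about 5 N), and the brass weight stands upright on it, holding it down, with the gripper clear. Two other corners were firm and I did not press the fourth; the hand-in call gave no verdict.

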